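# Release the suction of the yellow-capped jar

### The job

The jar with the yellow cap is held shut by suction: with the fingertips, gently press the black vent button in the middle of its cap well down, keep it down for a good second, then let it spring back and withdraw. Do not grip, lift or shift the jar, and do not touch the other two jars, the bucket, the caddy, the funnel or the clothes peg.

Things in the scene. Friction and masses are not known exactly. Their poses are not given: they have to be found in the camera images.
- jar_yellow: Loose clear glass jar, 84 mm in diameter and 134 mm tall to the top of its 80 mm wide yellow twist cap, about 0.55 kg, standing upright on the bench; white-and-blue dishwasher tablets show through the glass. Origin at the centre of its underside, z up along its axis. A black round vent button stands up from the middle of the cap.
- vent_yellow_top (a point): Centre of the top face of the black vent button (22 mm in diameter) on the yellow cap. Untouched it is 144 mm above the bench, 10 mm proud of the cap; it moves down with the button.
- vent_yellow (a joint): Travel of the yellow cap's vent button in m: 0 up at rest, 0.006 fully down. A spring holds it up: it starts to move at about 1.5 N, is 3 mm down at about 3.3 N and reaches its rigid stop at 5 N; let go, it springs back by itself.
- jar_green: Loose clear glass jar, 84 mm in diameter and 134 mm tall to the top of its 80 mm wide green twist cap, about 0.55 kg, standing upright on the bench; green-and-white laundry tablets show through the glass. Origin at the centre of its underside, z up along its axis. A black round vent button stands up from the middle of the cap.
- vent_green (a joint): Travel of the green cap's vent button, as on the yellow cap; to be left at 0.
- jar_red: Loose clear glass jar, 84 mm in diameter and 134 mm tall to the top of its 80 mm wide red twist cap, about 0.55 kg, standing upright on the bench; small wooden clips show through the glass. Origin at the centre of its underside, z up along its axis. A black round vent button stands up from the middle of the cap.
- vent_red (a joint): Travel of the red cap's vent button, as on the yellow cap; to be left at 0.
- bucket: Loose navy plastic bucket, 208 mm across the rim, 185 mm tall, on the robot's left, with a steel wire bail handle hinged at the rim that may stand up to 225 mm above the bench. Origin at the centre of its underside.
- caddy: Fixed steel caddy, 140 mm deep (x) by 220 mm wide (y) by 100 mm tall, far right of the bench, with a steel lid hinged on its far edge that may stand a little open (highest point, with the knob, up to 175 mm above the bench). Origin at the centre of its underside.
- caddy_lid_handle (a point): Grip point of the knob on the caddy's lid.
- funnel: Loose orange plastic funnel standing mouth down, 110 mm across, 115 mm tall, spout up, beyond the jars. Origin at the centre of its underside.
- peg: Loose wooden clothes peg lying flat, 75 by 16 by 10 mm, between the robot and the jars. Origin at the centre of its underside, x along its length.

How it is judged:
On the way:
1. the yellow cap's vent button is held at least 3 mm down by the fingers for 0.8 s (value of joint vent_yellow above 0.003 m and contact force between the fingers and jar_yellow above 0.5 N), for 0.8 s.
At the end, for the whole second after the job is handed in: All three vent buttons are up (within 1.5 mm); the yellow-capped jar stands upright (within 0.05 rad), at rest, within 10 mm of where it began; the other jars, bucket, caddy, its lid knob, funnel and peg are within 10 mm of where they began (value of joint each of vent_yellow, vent_green, vent_red below 0.0015 m and distance of each of jar_yellow, jar_green, jar_red, bucket, caddy, funnel, peg, caddy_lid_handle from where it was at the start of the episode below 0.01 m and angle between jar_yellow's own z axis and vertical below 0.05 rad and linear speed of jar_yellow below 0.02 m/s); the robot touches nothing.
It fails at once if the robot touches one of the other two jars (contact force between any of the fingers, the arm and jar_green above 1 N or contact force between any of the fingers, the arm and jar_red above 1 N).
It fails at once if the robot touches the bucket, caddy, funnel or clothes peg (contact force between any of the fingers, the arm and bucket above 1 N or contact force between any of the fingers, the arm and caddy above 1 N or contact force between any of the fingers, the arm and funnel above 1 N or contact force between any of the fingers, the arm and peg above 1 N).
It fails at once if another jar's vent button is pressed (value of joint any of vent_green, vent_red above 0.0015 m).
It fails at once if the yellow-capped jar is pressed or struck hard (over 25 N) (contact force between any of the fingers, the arm and jar_yellow above 25 N).
It fails at once if the yellow-capped jar is lifted, tipped or pushed away (height (world z) of jar_yellow above 0.006 m or angle between jar_yellow's own z axis and vertical above 0.12 rad or distance of jar_yellow from where it was at the start of the episode above 0.015 m).
It also fails if it takes over 40 s, if anything falls off the work surface, if the arm or the gripper's body presses on something with over 40 N, if the wrist force passes 120 N, or if a joint passes its speed limit or range.

### The arm

A 7-joint arm with a two-finger parallel gripper is mounted at the origin on the work surface. World frame = base frame: x ahead of the robot, y to its left, z up, the work surface at z = 0. Lengths are in m, angles in rad, forces in N, time in s.
With the tool pointing down it reaches from about 0.35 to 0.9 m from the base axis. Payload 8.1 kg.
Tool frame: the origin (TCP) lies at the very end of the fingers, on their centre line; the grasp point (between the pads) lies 19 mm behind it (manip.hold_point_z is the distance from the TCP to the grasp point, in m); x points along the fingers, y is the direction in which the jaws open and shut, and the axes are right-handed (so a half turn about x gives the same grasp; the last joint's range is limited). The gripper opens to 85 mm and grips with 20 to 120 N. Pads are 22 mm wide; open, the fingers measure 114 mm over their backs; the gripper's body (76 mm by 85 mm) begins 54 mm behind the grasp point. The pads swing forward as they close: fully open they stand 13 mm farther back than shut.
Start: joints at [-1.288, 0.434, 0.025, 1.573, -0.012, 1.134, -0.075], TCP at [0.235, 0.579, 0.231] pointing down, gripper open.
Joint ranges: [-2.62, 2.62], [-0.44, 2.09], [-1.27, 1.32], [0.08, 2.57], [-1.32, 4.46], [0.12, 2], [-2.74, 2.74]. Speed limits (rad/s): [2.22, 2.22, 3.01, 3.01, 3.14, 3.14, 3.14].

### API

Orientations are given as [roll, pitch, yaw] about the fixed x, y, z axes, in that order (R = Rz(yaw) Ry(pitch) Rx(roll)).
In Python, from plant import manip, optics, job_done gives the robot as it stands. The module is installed in compiled form; this text tells all that it offers.
- The arm moves only by the shell command python3 -m handwheel 'ROWS' [FORCE]. ROWS is JSON, a list of rows, each a list of 7 numbers: the turn, a rotation vector about the world's x, y, z normalised to -1 to 1, where 1 is pi rad, then the shift along the world's x, y, z normalised to -1 to 1, where 1 is 100 mm, then the closure, from -1 (fully open) to 1 (shut), so that 0 is half open. In form: [[ax, ay, az, tx, ty, tz, claw], ...]. A call has exactly 8 rows; each row shifts and turns the pose as measured when the row begins; what a row does not reach is not made up. A row lasts 1/10 s, in which the tool goes at most 50 mm and 8.59 degrees, less where a joint would pass 70% of its speed; a pose out of reach is approached as far as the arm can. A call with a number of a shift or a turn outside -1 to 1 is refused whole. A call with a gripper value outside its range is refused whole. The fingers move at their own pace and stop on an object; FORCE is the grip in N (left out, the last holds). Time passes only in rows, so rows that do not move let the fingers close, or fill a call up. It gives the time, the measured TCP pose, the force and the opening at its end, in the units of the state.
- manip.state(): the state, without advancing time (a new reading comes with each control period).
- optics.get_image(name): name is "scene" or "top" or "wrist"; returns the picture (420x560x3 uint8, red, green, blue); there is no depth.
- optics.camera_model(name): a dict with "camera_matrix" (3x3 intrinsics, pixels), "rvec" (rotation vector, rad) and "tvec" (3), from world to camera coordinates, as OpenCV has them; the wrist camera has in their place "tool_from_camera" (4x4, takes a point from camera to tool coordinates, whose origin is the TCP and whose axes are the tool frame's). Camera axes: x right, y down, z forward; pixel columns grow to the right and rows downward; lengths in m; the calibration is good to about 2 mm. The wrist camera is an equidistant fisheye: a pixel r from the principal point sees the ray r / f radians off the axis. A picture is of the moment at which its call begins: read the wrist's pose just before it. camera_model takes no time and is no camera call.
- job_done(): hands the job in, once; it reports no verdict.
The state is a dict: "t": time; "q": joint angles; "qd": joint speeds; "joint_torque": joint torques, N m; "ee_pos": TCP position; "tool_rot": TCP orientation; "wrist_force": force on the tool from outside, world axes, zero at the start; "ft_torque": the same for the moment, N m; "grip_width": opening from 0.0 (shut) to 1.0 (fully open).
Only numpy, scipy, OpenCV 4.12 (cv2) and the standard library are available. Lean on these libraries where they do the work, as an engineer would, in place of code of your own. Each camera call takes 0.05 s, during which the arm holds its last target. There are 200 camera calls.

## Working session

There is one attempt and no reset: what is moved stays moved. The work goes in short steps, Python scripts to look and compute and a shell command to move; the robot and the scene stay as the last step left them, time stands still between calls to the robot, and variables do not carry over. Pictures are saved under pics/ and viewed, about 8 in all and at most 12, crops included, and the job is handed in when it is done.

```bash
mkdir -p pics; python3 - <<'E'
from plant import manip,optics
import cv2,numpy as np
s=manip.state();print({k:np.round(s[k],3) for k in('t','ee_pos','tool_rot','wrist_force','grip_width')})
for n in('scene','top'):
    cv2.imwrite(f'pics/{n}0.png',optics.get_image(n)[:,:,::-1])
    m=optics.camera_model(n);R=cv2.Rodrigues(np.array(m['rvec'],float))[0];print(n,-R.T@np.array(m['tvec']).ravel())
E
```

```text
{'t': np.float64(0.0), 'ee_pos': array([0.235, 0.579, 0.231]), 'tool_rot': array([-1.482,  1.569, -1.867]), 'wrist_force': array([ 0.49 , -0.347,  0.433]), 'grip_width': np.float64(0.999)}
scene [ 1.09136447 -0.43583707  0.93860785]
top [0.36579458 0.09482742 1.46012259]
```

View pics/scene0.png

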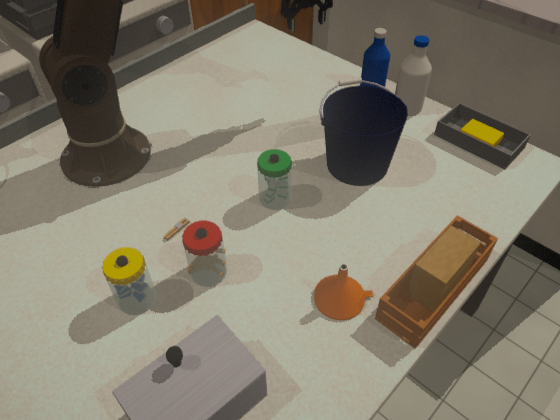

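View pics/top0.png

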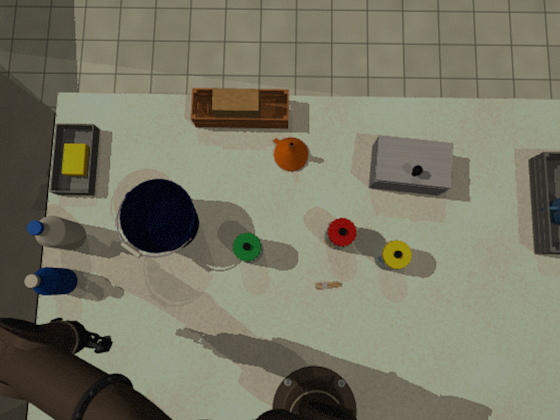

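The scene view shows the yellow cap at about (124,264) with its button at (122,261). In the top view the cap is at (397,255), the red jar at (342,232), the green at (247,247) and the peg at (328,285). The arm starts to the left, near the bucket side.

```bash
cat > h.py <<'E'
import numpy as np,cv2
from plant import manip,optics
def ray(n,uv):
    m=optics.camera_model(n);K=np.array(m['camera_matrix'],float);R=cv2.Rodrigues(np.array(m['rvec'],float))[0]
    return -R.T@np.array(m['tvec'],float).ravel(), R.T@np.linalg.inv(K)@np.array([*uv,1.])
def onplane(n,uv,z):
    c,d=ray(n,uv);return c+d*(z-c[2])/d[2]
def two(ua,ub):
    (a,d),(b,e)=ray('scene',ua),ray('top',ub)
    s=np.linalg.lstsq(np.c_[d,-e],b-a,rcond=None)[0]
    p,q=a+s[0]*d,b+s[1]*e;return (p+q)/2,np.linalg.norm(p-q)
def dark(im,c,r):
    x,y=c;p=im[y-r:y+r+1,x-r:x+r+1].max(2);m=(p<75)
    ys,xs=np.nonzero(m);return (xs.mean()+x-r,ys.mean()+y-r),m.sum()
E
python3 - <<'E'
from h import *
S=cv2.imread('pics/scene0.png');T=cv2.imread('pics/top0.png')
ds,ns=dark(S,(122,261),8);dt,nt=dark(T,(398,254),7);print(ds,ns,dt,nt)
print('two',two(ds,dt),'top@.144',onplane('top',dt,.144),'scene@.140',onplane('scene',ds,.140))
for n,I in(('scene',S),('top',T)):
    h=cv2.cvtColor(I,cv2.COLOR_BGR2HSV);m=cv2.inRange(h,(20,150,110),(34,255,255))
    for c in cv2.findContours(m,0,1)[0]:
        if cv2.contourArea(c)>100: 
            (x,y),r=cv2.minEnclosingCircle(c);print(n,(x,y),r,onplane(n,(x,y),.13), onplane(n,(x+r,y),.13)-onplane(n,(x-r,y),.13))
for k,uv,z in(('red',(342,232),.144),('green',(247,247),.144),('peg',(328,285),.01),('knob',(417,171),.15),('bucket',(158,217),.185),('funnel',(292,146),.115)):print(k,onplane('top',uv,z).round(3))
E
```

```text
(np.float64(121.5185185185185), np.float64(260.9382716049383)) 81 (np.float64(397.60869565217394), np.float64(254.0)) 46
two (array([ 0.45268726, -0.22457157,  0.13590781]), np.float64(0.003359286683837915)) top@.144 [ 0.45133929 -0.22410569  0.144     ] scene@.140 [ 0.45700949 -0.22430778  0.14      ]
scene (122.99851989746094, 265.2151184082031) 21.11821174621582 [ 0.46005524 -0.22578206  0.13      ] [0.06202442 0.05743396 0.        ]
scene (482.0, 131.0) 21.213302612304688 [0.78013343 0.63417837 0.13      ] [7.81523118e-02 7.11992416e-02 1.11022302e-16]
top (396.41070556640625, 254.17857360839844) 14.61250114440918 [ 0.45168638 -0.22412032  0.13      ] [ 0.00147989 -0.08216732  0.        ]
top (73.5, 158.5) 18.506855010986328 [0.71386129 0.71236867 0.13      ] [ 0.00177435 -0.10856635  0.        ]
red [ 0.51  -0.069  0.144]
green [0.463 0.197 0.144]
peg [ 0.362 -0.043  0.01 ]
knob [ 0.688 -0.282  0.15 ]
bucket [0.538 0.44  0.185]
funnel [0.766 0.074 0.115]
```

Button at about (0.452, -0.224): cap diameter measures 82 mm against 80 mm, so it's plausible. I'll close the fingers, rise and swing across.

```bash
python3 -m handwheel '[[0,0,0,0,0,0.3,1],[0,0,-0.03,0.1,-0.2,0.3,1],[0,0,-0.03,0.1,-0.4,0.1,1],[0,0,-0.03,0.1,-0.4,0,1],[0,0,-0.03,0.15,-0.4,0,1],[0,0,-0.03,0.15,-0.4,0,1],[0,0,-0.03,0.15,-0.4,0,1],[0,0,-0.03,0.15,-0.4,0,1]]' 20
```

```text
t: 0.9
ee_pos: [0.3218, 0.3126, 0.2982]
tool_rot: [-1.921, 1.562, -2.981]
wrist_force: [0.9, -0.4, -0.2]
grip_width: -0.0
```

```bash
python3 -m handwheel '[[0,0,-0.03,0.15,-0.4,0,1],[0,0,-0.03,0.15,-0.4,0,1],[0,0,-0.03,0.15,-0.4,0,1],[0,0,-0.03,0.15,-0.4,0,1],[0,0,-0.03,0.1,-0.4,0,1],[0,0,-0.03,0.1,-0.4,0,1],[0,0,-0.03,0.1,-0.4,0,1],[0,0,-0.03,0.1,-0.3,0,1]]' 20
```

```text
t: 1.7
ee_pos: [0.422, -0.0133, 0.2975]
tool_rot: [-2.046, 1.561, 2.39]
wrist_force: [0.8, 1.0, -0.2]
grip_width: -0.003
```

```bash
python3 -m handwheel '[[0,0,0,0.06,-0.4,0,1],[0,0,0,0.06,-0.4,0,1],[0,0,0,0.06,-0.4,0,1],[0,0,0,0.06,-0.4,0,1],[0,0,0,0.05,-0.3,-0.2,1],[0,0,0,0,-0.1,-0.2,1],[0,0,0,0,0,-0.2,1],[0,0,0,0,0,0,1]]' 20
python3 - <<'E'
from h import *
s=manip.state();print(s['ee_pos'],s['tool_rot'],s['wrist_force'],s['grip_width'])
w=optics.get_image('wrist');cv2.imwrite('pics/w1.png',w[:,:,::-1])
m=optics.camera_model('wrist');print(m)
E
```

```text
t: 2.5
ee_pos: [0.4495, -0.2275, 0.2356]
tool_rot: [-1.877, 1.563, 2.549]
wrist_force: [-0.7, 0.5, 0.3]
grip_width: 0.0
[ 0.44954113 -0.22748914  0.23558647] [-1.87691563  1.56332865  2.54870348] [-0.65062499  0.45835468  0.34660987] 7.384946723317327e-05
{'camera_matrix': array([[325.1922621 ,   0.        , 276.81079849],
       [  0.        , 325.1922621 , 214.61661986],
       [  0.        ,   0.        ,   1.        ]]), 'tool_from_camera': array([[ 4.19977857e-05, -3.03075400e-01,  9.52966579e-01,
        -1.40299806e-01],
       [ 9.99999612e-01,  8.51561287e-04,  2.26754550e-04,
         6.99298196e-04],
       [-8.80233173e-04,  9.52966199e-01,  3.03075318e-01,
        -7.86818814e-02],
       [ 0.00000000e+00,  0.00000000e+00,  0.00000000e+00,
         1.00000000e+00]])}
```

View pics/w1.png

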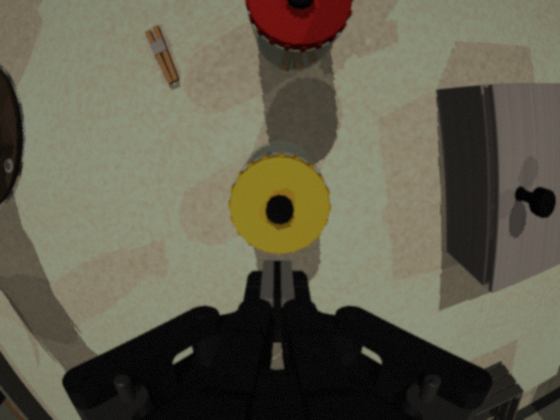

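The wrist view shows the yellow cap centred at about (280,204) and the button at (280,209), with the closed fingertips at about (277,262). I'll cast these rays.

```bash
cat >> h.py <<'E'
from scipy.spatial.transform import Rotation as Ro
def wristpt(uv,z,s):
    m=optics.camera_model('wrist');K=m['camera_matrix'];M=m['tool_from_camera']
    d=np.array([(uv[0]-K[0,2])/K[0,0],(uv[1]-K[1,2])/K[1,1]]);t=np.linalg.norm(d)
    c=np.array([*(d/t*np.sin(t)),np.cos(t)])
    R=Ro.from_euler('xyz',s['tool_rot']).as_matrix();o=s['ee_pos']+R@M[:3,3];v=R@M[:3,:3]@c
    return o+v*(z-o[2])/v[2]
E
python3 - <<'E'
from h import *
s=manip.state();I=cv2.imread('pics/w1.png');h=cv2.cvtColor(I,cv2.COLOR_BGR2HSV)
b,n=dark(I,(280,209),22);print(b,n,'button@.142',wristpt(b,.142,s))
m=cv2.inRange(h,(20,120,90),(36,255,255));c=max(cv2.findContours(m,0,1)[0],key=cv2.contourArea)
(x,y),r=cv2.minEnclosingCircle(c);print('cap',x,y,r,wristpt((x,y),.134,s),np.linalg.norm(wristpt((x-r,y),.134,s)-wristpt((x+r,y),.134,s)))
print('tool x',Ro.from_euler('xyz',s['tool_rot']).as_matrix().round(3).tolist(),s['ee_pos'])
E
```

```text
(np.float64(279.2965204236006), np.float64(209.6036308623298)) 661 button@.142 [ 0.45442804 -0.22074462  0.142     ]
cap 279.0296630859375 203.373779296875 51.459678649902344 [ 0.4549883  -0.21813708  0.134     ] 0.0806018017211373
tool x [[-0.005, 0.959, -0.283], [0.004, -0.283, -0.959], [-1.0, -0.005, -0.002]] [ 0.45012012 -0.22786468  0.23692369]
```

The two estimates, wrist (0.4544, -0.2207) and top (0.4513, -0.2241), agree to 5 mm. I'll aim at (0.453, -0.222) and descend to about z = 0.157.

```bash
python3 -m handwheel '[[0,0,0,0.03,0.06,-0.1,1],[0,0,0,0,0,-0.2,1],[0,0,0,0,0,-0.2,1],[0,0,0,0,0,-0.2,1],[0,0,0,0,0,-0.1,1],[0,0,0,0,0,0,1],[0,0,0,0,0,0,1],[0,0,0,0,0,0,1]]' 20
python3 - <<'E'
from h import *
s=manip.state();print(s['ee_pos'],s['wrist_force'])
cv2.imwrite('pics/w2.png',optics.get_image('wrist')[:,:,::-1])
E
```

```text
t: 3.35
ee_pos: [0.4591, -0.2164, 0.1588]
tool_rot: [2.571, 1.564, 0.723]
wrist_force: [0.9, 0.5, 0.5]
grip_width: 0.001
[ 0.4591373  -0.21637989  0.15876069] [0.87460158 0.54968751 0.45412633]
```

View pics/w2.png

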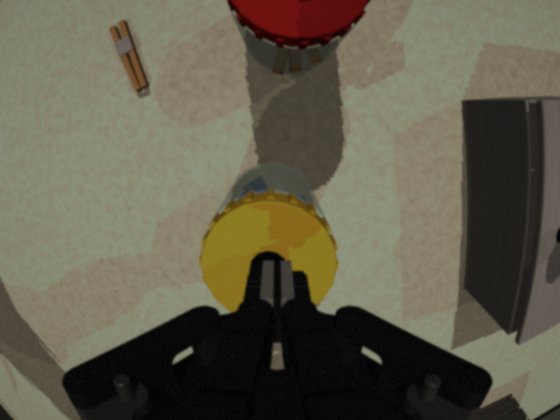

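The wrist view shows the cap spanning columns 200–338 (centre about 269) and the button beneath the tips. The fingertips at 277 sit slightly right of the button, and the tool overshot by a few mm.

```bash
python3 - <<'E'
from h import *
I=cv2.imread('pics/w2.png');h=cv2.cvtColor(I,cv2.COLOR_BGR2HSV)
for i in range(3):
    s=manip.state();print(s['ee_pos'])
m=cv2.inRange(h,(20,120,90),(36,255,255));c=max(cv2.findContours(m,0,1)[0],key=cv2.contourArea)
P=np.array([wristpt(p,.134,s)[:2] for p in c[:,0,:] if p[1]<265])
A=np.c_[2*P,np.ones(len(P))]
# outer arc only
ctr=P.mean(0)
for _ in range(6):
    r=np.linalg.norm(P-ctr,axis=1);Q=P[r>.034] if _ else P
    k=np.linalg.lstsq(np.c_[2*Q,np.ones(len(Q))],(Q**2).sum(1),rcond=None)[0];ctr=k[:2]
print('cap centre',ctr,'R',np.sqrt(k[2]+ctr@ctr),len(Q))
E
```

```text
[ 0.45923788 -0.21649918  0.15886691]
[ 0.45923788 -0.21649918  0.15886691]
[ 0.45923788 -0.21649918  0.15886691]
cap centre [ 0.45542725 -0.21560701] R 0.03805531433396445 257
```

```bash
python3 -m handwheel '[[0,0,0,-0.04,-0.03,0,1],[0,0,0,0,0,-0.03,1],[0,0,0,0,0,-0.03,1],[0,0,0,0,0,-0.03,1],[0,0,0,0,0,0,1],[0,0,0,0,0,0,1],[0,0,0,0,0,0,1],[0,0,0,0,0,0,1]]' 20
```

```text
t: 4.2
ee_pos: [0.4556, -0.2203, 0.1505]
tool_rot: [2.324, 1.562, 0.474]
wrist_force: [0.2, -0.9, -0.7]
grip_width: 0.002
```

```bash
python3 -m handwheel '[[0,0,0,0,0,-0.02,1],[0,0,0,0,0,-0.02,1],[0,0,0,0,0,-0.02,1],[0,0,0,0,0,-0.02,1],[0,0,0,0,0,0,1],[0,0,0,0,0,0,1],[0,0,0,0,0,0,1],[0,0,0,0,0,0,1]]' 20
```

```text
t: 5.0
ee_pos: [0.4559, -0.2203, 0.1422]
tool_rot: [2.309, 1.561, 0.46]
wrist_force: [0.1, -0.7, 2.1]
grip_width: -0.006
```

Contact at z = 0.142 with about 2 N, as expected. I'll press about 3 mm further, then hold.

```bash
python3 -m handwheel '[[0,0,0,0,0,-0.01,1],[0,0,0,0,0,-0.01,1],[0,0,0,0,0,-0.01,1],[0,0,0,0,0,0,1],[0,0,0,0,0,0,1],[0,0,0,0,0,0,1],[0,0,0,0,0,0,1],[0,0,0,0,0,0,1]]' 20
```

```text
t: 5.8
ee_pos: [0.4559, -0.2203, 0.1393]
tool_rot: [2.323, 1.561, 0.474]
wrist_force: [-0.7, 1.0, 5.0]
grip_width: 0.001
```

```bash
python3 -m handwheel '[[0,0,0,0,0,-0.01,1],[0,0,0,0,0,0,1],[0,0,0,0,0,0,1],[0,0,0,0,0,0,1],[0,0,0,0,0,0,1],[0,0,0,0,0,0,1],[0,0,0,0,0,0,1],[0,0,0,0,0,0,1]]' 20
python3 - <<'E'
from h import *
for i in range(6):
    im=optics.get_image('scene');s=manip.state();print(s['t'],s['ee_pos'].round(4) if hasattr(s['ee_pos'],'round') else s['ee_pos'],np.round(s['wrist_force'],1))
cv2.imwrite('pics/s2.png',cv2.resize(im[200:330,60:220,::-1],None,fx=4,fy=4))
E
```

```text
t: 6.6
ee_pos: [0.4559, -0.2204, 0.1383]
tool_rot: [2.322, 1.561, 0.473]
wrist_force: [-1.3, 1.5, 5.2]
grip_width: -0.001
6.65 [ 0.4559 -0.2203  0.1384] [-1.9  1.1  4.7]
6.7 [ 0.4559 -0.2203  0.1383] [-0.9  1.2  4.7]
6.75 [ 0.4559 -0.2203  0.1384] [-1.3  1.4  4.6]
6.8 [ 0.4559 -0.2204  0.1384] [-1.6  0.9  4.4]
6.85 [ 0.4559 -0.2204  0.1384] [-0.3  0.7  4.4]
6.9 [ 0.4559 -0.2204  0.1384] [-0.7  1.   4.5]
```

View pics/s2.png

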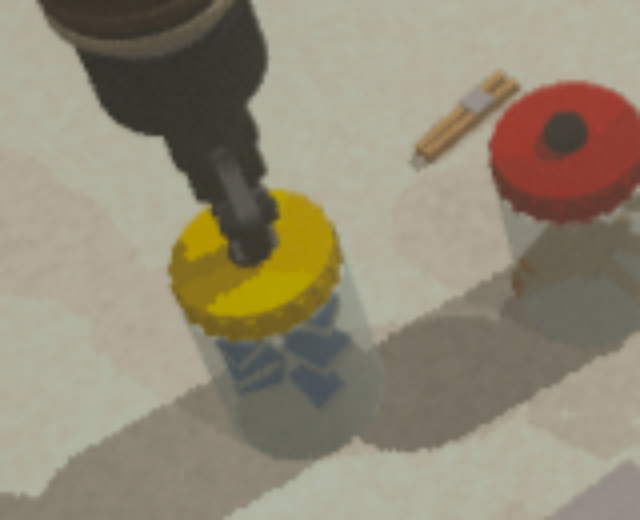

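The crop shows the fingertips on the black button in the middle of the cap, with the jar upright. A steady force of about 4.5 N and z = 0.1384 both put the button about 5 mm down. I'll hold once more, then withdraw.

```bash
python3 -m handwheel '[[0,0,0,0,0,0,1],[0,0,0,0,0,0,1],[0,0,0,0,0,0,1],[0,0,0,0,0,0,1],[0,0,0,0,0,0,1],[0,0,0,0,0,0,1],[0,0,0,0,0,0,1],[0,0,0,0,0,0,1]]' 20
python3 -m handwheel '[[0,0,0,0,0,0.03,1],[0,0,0,0,0,0.05,1],[0,0,0,0,0,0.1,1],[0,0,0,0,0,0.2,1],[0,0,0,0,0,0.3,1],[0,0,0,0,0,0.3,1],[0,0,0,0,0,0,1],[0,0,0,0,0,0,1]]' 20
python3 - <<'E'
from h import *
s=manip.state();print(s['ee_pos'],s['wrist_force'])
w=optics.get_image('wrist');cv2.imwrite('pics/w3.png',w[:,:,::-1])
t=optics.get_image('scene');a=cv2.imread('pics/scene0.png')[:,:,::-1]
cv2.imwrite('pics/s3.png',np.hstack([cv2.resize(np.ascontiguousarray(x[190:330,60:250]),None,fx=2.1,fy=2.1) for x in(a,t)])[:,:,::-1])
I=w[:,:,::-1];h=cv2.cvtColor(np.ascontiguousarray(I),cv2.COLOR_BGR2HSV)
m=cv2.inRange(h,(20,120,90),(36,255,255));c=max(cv2.findContours(m,0,1)[0],key=cv2.contourArea)
(x,y),r=cv2.minEnclosingCircle(c);print('cap',x,y,r,wristpt((x,y),.134,s))
E
```

```text
t: 7.7
ee_pos: [0.4559, -0.2203, 0.1384]
tool_rot: [2.324, 1.561, 0.474]
wrist_force: [-0.4, 0.2, 5.2]
grip_width: 0.0
t: 8.5
ee_pos: [0.4548, -0.2207, 0.2422]
tool_rot: [2.268, 1.562, 0.418]
wrist_force: [0.2, -0.7, 0.8]
grip_width: 0.002
[ 0.45475835 -0.2206889   0.24220068] [ 0.22400198 -0.65027668  0.7922403 ]
cap 273.44488525390625 210.76528930664062 49.83094024658203 [ 0.45452571 -0.21701394  0.134     ]
```

View pics/s3.png

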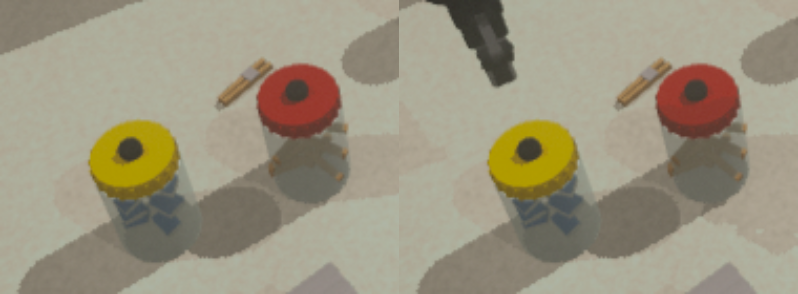

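Comparing before and after: the jar is in the same place, the button is up again, and the fingers are clear. I'll hand it in.

```bash
python3 -c "
from plant import job_done
print(job_done())"
```

```text
the job is handed in; nothing more can be done
None
```

I pressed the yellow cap's vent button with the closed fingertips and held it at about 4.5–5 N, which is roughly 5 mm down, for about 2 s. I then lifted about 10 cm clear and handed the job in at about 8.6 s; no verdict was reported.

- **Last checks:** In the before-and-after scene views the yellow jar looks unmoved and upright with its button up. The wrist camera puts the cap within about 1–2 mm of where it was before pressing. The red jar and peg look unchanged, and the wrist force is back to noise level (under 1 N).
- **Not checked:** I did not re-measure the green jar, bucket, caddy or funnel at the end. The tool passed well above the jars and to the side of the bucket, and no contact force showed in the readings at the end of each move.
- **Disagreement:** The position estimates from the different cameras differed by up to about 9 mm in y, so I aimed between them. A close-up while pressing showed the fingertips on the button.

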